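# Nudge a display bracket onto the locating pin of a drilling jig

## Robot

A 6-joint arm with a two-finger parallel gripper is mounted at the origin on the work surface. World frame = base frame: x ahead of the robot, y to its left, z up, the work surface at z = 0. Lengths are in mm, angles in degrees, forces in N, time in s.
With the tool pointing down it reaches from about 350 to 850 mm from the base axis. Payload 8.1 kg.
Tool frame: the origin (TCP) lies at the very end of the fingers, on their centre line; the grasp point (between the pads) lies 19 mm behind it; z points along the fingers, y is the line along which they close (so a half turn about z gives the same grasp; the last joint's range is limited). The gripper opens to 85 mm and grips with 20 to 120 N. Pads are 22 mm wide; open, the fingers measure 114 mm over their backs; the gripper's body (76 mm by 85 mm) begins 54 mm behind the grasp point. The pads swing forward as they close: fully open they stand 13 mm farther back than shut.
Start: joints at [-81.326, 7.471, 85.268, -0, 87.261, -4.893], TCP at [140.776, -583.256, 231.292] pointing down, gripper open.
Joint ranges: [-169.43, 169.43], [-51.17, 129.36], [1.28, 143.12], [-76.62, 256.62], [0, 156.53], [-152.29, 152.29]. Speed limits (degrees/s): [136.94, 136.94, 159.86, 180, 180, 180].

## Interface

Orientations are given as [roll, pitch, yaw] about the fixed x, y, z axes, in that order (R = Rz(yaw) Ry(pitch) Rx(roll)).
In Python, from bench import * gives the robot as it stands.
- The arm moves only by the tool play_rows, never from a script. Its argument "increments" is a list of rows, each a list of 3 entries, a list of its own where there are three numbers: the gripper's target within -1 to 1 (fully open at 1, half-way at 0, shut at -1), then the shift along the tool's x, y, z in mm, then the turn about the tool's z in rad. A call has 1 to 12 rows; each row shifts and turns the commanded pose from where the row before left it, along the tool's axes as they then stand; what a row does not reach is not made up. A row lasts 1/12 s, in which the tool goes at most 41.7 mm and 7.16 degrees, less where a joint would pass 70% of its speed; a pose out of reach is approached as far as the arm can. A call is refused whole if a number of a shift passes 41.7 or a number of a turn 0.125, either way. A call with a gripper value outside its range is refused whole. The fingers move at their own pace and stop on an object; "force" is the grip in N (left out, the last holds). Time passes only in rows, so rows that do not move let the fingers close. It gives the time, the measured TCP pose, the force, the opening and the grip force at its end, in the units of the state.
- sense(): the state, without advancing time (a new reading comes with each control period).
- snapshot(name): name is "scene" or "side" or "wrist"; returns a dict with "color" (384x512x3 uint8, red, green, blue), "intrinsics" (3x3 intrinsics, pixels), "world_from_camera" (4x4, takes a point from camera to world coordinates). Camera axes: x right, y down, z forward; pixel columns grow to the right and rows downward; lengths in mm; the calibration is good to about 2 mm. A picture is of the moment at which its call begins. There is no depth.
- hand_in(): hands the job in; it is judged then, once.
Trained networks look in a picture, given as the dict that the camera call returned (one of the last four; its "shot" number tells which), for a name from the list of things; names that differ only in an ending like _2 or _b are one class to them, and where a whole thing is asked for, a point or a joint stands for the part that bears it (a point fixed in the world has none). Each returns a list of dicts, best first, with "p" (0 to 1); they miss things now and then, are a little off and sometimes report something else, mostly with a low value. They report only what shows in the picture. A call takes as long as a camera call. They do not tell look-alikes from the thing itself.
- find_in(query, picture): "xyz" ([x, y, z] in mm, in the coordinates of the camera as it stood for that picture, good to about 4 mm: the middle of the surface that is visible of it).
- regions_of(query, picture): "mask" (384x512 bool, what is visible of it).
- pinpoint(query, picture): "xyz" ([x, y, z] in mm, in the coordinates of the camera as it stood for that picture, good to about 4 mm: a listed point, or the origin of a listed thing).
The state is a dict: "time": time; "joint_pos": joint angles; "qd": joint speeds; "joint_efforts": joint torques, N m; "tool_pos": TCP position; "tcp_rot": TCP orientation; "ft_force": force on the tool from outside, world axes, zero at the start; "wrist_torque": the same for the moment, N m; "finger_gap": finger opening in mm; "grip_force": force on a finger pad.
Only numpy, scipy, OpenCV 4.12 (cv2) and the standard library are available. Lean on these libraries where they do the work, as an engineer would, in place of code of your own. Each camera call takes 0.05 s, during which the arm holds its last target. There are 200 camera calls.

## Task

The white bracket lies on the wooden drilling jig with its nose propped on the jig's steel locating pin. Nudge it along the jig (its upright rib is easy to hold or push), without lifting it off, until its hole drops fully over the pin and it lies flat and straight along the red centre line, rib end still to the robot's right. The lamp bar hangs close over the rib's final place, so lean the tool over, wrist to the robot's right; let go of the bracket and leave the other loose things undisturbed.

Things in the scene. Friction and masses are not known exactly. Their poses are not given: they have to be found in the camera images.
- bracket: White painted metal bracket, 0.2-0.4 kg: plate 140 (x) by 80 (y) by 8 mm with one upright rib. Origin: centre of the plate's underside; x runs lengthwise from the rib end (tail, x = -70) to the hole end (nose, x = +70), z out of the plate on the rib's side. At the start the nose rests on top of the pin, so the plate slopes about 5 degrees, turned up to 9 degrees from the jig's line.
- hole (a point): Centre of the bracket's round 16 mm through hole, at the plate's underside, on its centre line 30 mm noseward of its middle; axes as the bracket's. It starts about 17 to 33 mm short of the pin (jig's -x side), up to 16 mm off line. Once it stands over the pin (2 mm play all round) and the bracket is free, the nose drops 10 mm by its weight.
- rib (a point): Centre of the bracket's rib, 28 mm above the plate's underside; axes as the bracket's. The rib is 36 mm long (x), 10 mm thick (y: pinch it across y) and rises 40 mm above the plate's top face. With the bracket home it stands at jig x = -68 mm, under the lamp bar (near edge x = -82): an upright gripper hits the bar there; lean it 40-45 degrees, wrist towards the jig's -x.
- tail (a point): Middle of the tail edge of the plate's underside (rib end); it slides on the jig's board, 12 mm above the bench.
- jig: Wooden board fixed to the bench, 250 (x -165 to +85) by 280 (y) by 12 mm, red centre line along x. Origin: on the pin's axis at bench height; x points to the robot's left (world +y, give or take 20 degrees). A lamp bar crosses it along y: x -82 to -60, full width, underside 130 and top 154 mm above the bench, on two posts 16 by 14 mm at y = -130 and +130 mm.
- pin_base (a point): Centre of the fixed upright steel locating pin (12 mm diameter, slightly tapered top 10 mm above the board), at the level of the board's top, 12 mm above the bench; axes as the jig's.
- lamp_bar (a point): Middle of the lower edge of the lamp bar on its jig -x side, 130 mm above the bench; axes as the jig's.
- washer: Bystander: steel washer, 30 mm across, 5 mm thick, lying on a far corner of the jig's board; origin at its underside's centre.
- bush: Bystander: brass bush, 22 mm across and 22 mm high, standing on the other far corner of the board; origin at its underside's centre.
- tape: Bystander: yellow roll of tape, 100 mm across, 25 mm high, on the bench; origin at its underside's centre.
- screwdriver: Bystander: screwdriver with green handle lying on the bench.
- glue: Bystander: white glue bottle with orange cap, 56 mm across, 130 mm high; origin at its underside's centre.
- paint: Bystander: paint can with a blue band, 86 mm across, 100 mm high; origin at its underside's centre.
Not all that is in view belongs to the job. What is shaped like the bracket but blue or turquoise is not meant.

How it is judged (in metres and radians):
At the end, for the whole second after the job is handed in: The bracket's hole is down over the pin (hole centre within 4 mm of the pin's axis, hole and tail undersides within 3 mm of the board), the plate flat within 2 degrees and within 7 degrees of the jig's centre line, rib end on the jig's -x side (robot's right); bracket at rest and released (horizontal distance between hole and pin_base below 0.004 m and z of each of hole, tail in the frame of pin_base below 0.003 m and x of tail in the frame of pin_base below 0 m and angle between bracket's own z axis and vertical below 0.035 rad and angle between the x axis of bracket and the x axis of jig, either way round below 0.12 rad and linear speed of bracket below 0.01 m/s and contact force between the fingers and bracket below 0.05 N); the robot touches nothing.
It fails at once if the bracket's tail was lifted more than 15 mm off the jig's board (z of tail in the frame of pin_base above 0.015 m).
It fails at once if the bracket's hole end was lifted more than 30 mm off the jig's board (z of hole in the frame of pin_base above 0.03 m).
It fails at once if a bystander was moved more than 30 mm (distance of any of washer, bush, tape, screwdriver, glue, paint from where it was at the start of the episode above 0.03 m).
It also fails if it takes over 32 s, if anything falls off the work surface, if the arm or the gripper's body presses on something with over 40 N, if the wrist force passes 120 N, or if a joint passes its speed limit or range.

## Working session

There is one attempt and no reset: what is moved stays moved. The work goes in short steps, Python scripts to look and compute and a tool call to move; the robot and the scene stay as the last step left them, time stands still between calls to the robot, and variables do not carry over. Pictures are saved under pics/ and viewed, at most 10 in all, crops included, and the job is handed in when it is done.

Besides the shell and the picture viewer there is one more tool, called after "Request:" as name([rows], argument=value, ...), one row to a line, values as JSON. play_rows: Moves the arm, as the interface text tells. Its arguments: {"type":"object","properties":{"increments":{"type":"array","items":{"type":"array"}},"force":{"type":"number"}},"required":["increments"]}

```bash
mkdir -p pics; cat > h.py <<'E'
from bench import *
import numpy as np, cv2
def W(p,s):
    T=np.array(s["world_from_camera"]); return T[:3,:3]@np.array(p)+T[:3,3]
def save(s,n): cv2.imwrite("pics/"+n,cv2.cvtColor(s["color"],cv2.COLOR_RGB2BGR))
def pix(p,s):
    K=np.array(s["intrinsics"]);q=K@np.array(p);return (q[:2]/q[2]).round(0)
E
python3 - <<'E'
from h import *
ims=[]
for c in ["scene","side"]:
    s=snapshot(c);ims.append(s["color"])
    print(c,np.array(s["world_from_camera"])[:3,3].round())
    for q in ["hole","rib","tail","pin_base","lamp_bar","jig","bracket"]:
        for r in pinpoint(q,s)[:2]: print(q,round(r["p"],2),W(r["xyz"],s).round(1),pix(r["xyz"],s))
cv2.imwrite("pics/a.png",cv2.cvtColor(cv2.resize(np.vstack(ims),(800,1200))[:600],cv2.COLOR_RGB2BGR))
cv2.imwrite("pics/b.png",cv2.cvtColor(cv2.resize(ims[1],(800,600)),cv2.COLOR_RGB2BGR))
st=sense();print(st)
E
```

```text
scene [1225.  105. 1135.]
hole 0.71 [304.3 156.9  -3. ] [308. 178.]
hole 0.65 [ 5.760e+02 -2.293e+02  4.000e-01] [177. 223.]
rib 0.92 [284.  224.9  26.6] [330. 171.]
rib 0.81 [ 549.7 -168.6   21.4] [197. 216.]
tail 0.92 [274.7 250.7   0.4] [336. 175.]
tail 0.91 [571.1 -48.4  12.6] [233. 230.]
pin_base 0.59 [562.7  76.2  10.8] [273. 235.]
lamp_bar 0.67 [565.   -5.7 126.9] [248. 210.]
jig 0.58 [564.6  77.9   5. ] [274. 237.]
jig 0.23 [656.3 140.1  11.6] [290. 266.]
bracket 0.83 [571.1  25.3  20.7] [257. 233.]
bracket 0.82 [296.  187.4  -4.5] [317. 177.]
side [305. 713. 847.]
hole 0.81 [571.5  46.2  20.4] [213. 225.]
hole 0.77 [308.3 153.2   3.4] [314. 292.]
rib 0.64 [568.4 -19.1  44.1] [222. 200.]
rib 0.63 [ 548.5 -170.5   26.6] [247. 167.]
tail 0.71 [ 536.7 -140.3    2.3] [248. 181.]
tail 0.61 [268.2 249.2  -2.9] [325. 339.]
pin_base 0.85 [567.   74.7  11.1] [211. 237.]
lamp_bar 0.94 [567.6 -11.  130.9] [220. 176.]
jig 0.79 [564.2  68.1   0.6] [213. 238.]
bracket 0.79 [571.4  21.7  16.8] [216. 219.]
bracket 0.71 [ 563.1 -202.2    3.8] [245. 164.]
{'time': 0.8, 'joint_pos': array([-8.13273597e+01,  7.46906307e+00,  8.52669963e+01,  9.79263211e-04,
        8.72606181e+01, -4.89275855e+00]), 'qd': array([-0.07237964, -0.01316581, -0.02662915, -0.07872277,  0.00423798,
        0.0370366 ]), 'joint_efforts': array([-7.72982985e-04, -5.69257843e+01, -5.00831795e+01, -6.37662943e-04,
        8.87986189e-04,  2.42501341e-05]), 'tool_pos': array([ 140.7667068 , -583.27252852,  231.32187812]), 'tcp_rot': array([ 1.79996606e+02, -6.91202719e-04,  1.35653521e+01]), 'ft_force': array([-0.94848657, -0.3731337 , -0.64253828]), 'wrist_torque': array([ 0.0488797 , -0.03335684,  0.03019505]), 'grip_force': 0.0, 'finger_gap': 86.00034740882376}
```

View pics/a.png

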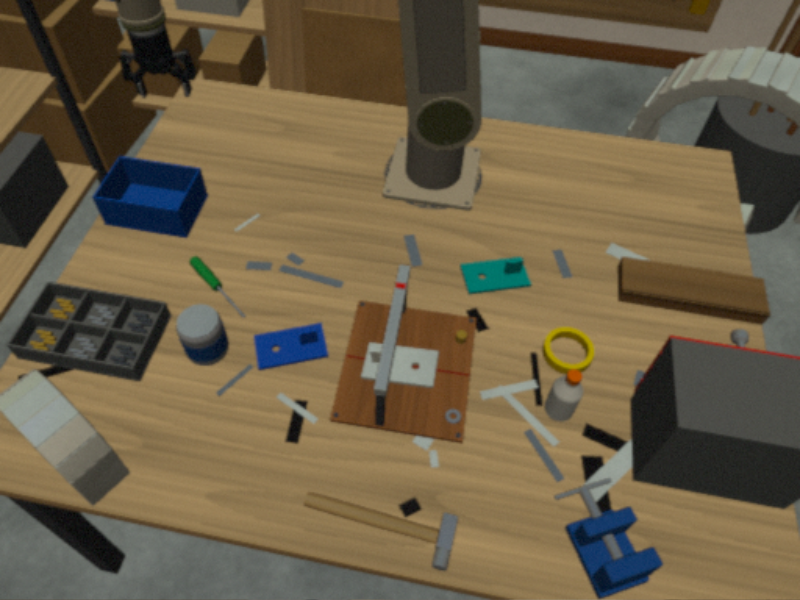

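View pics/b.png

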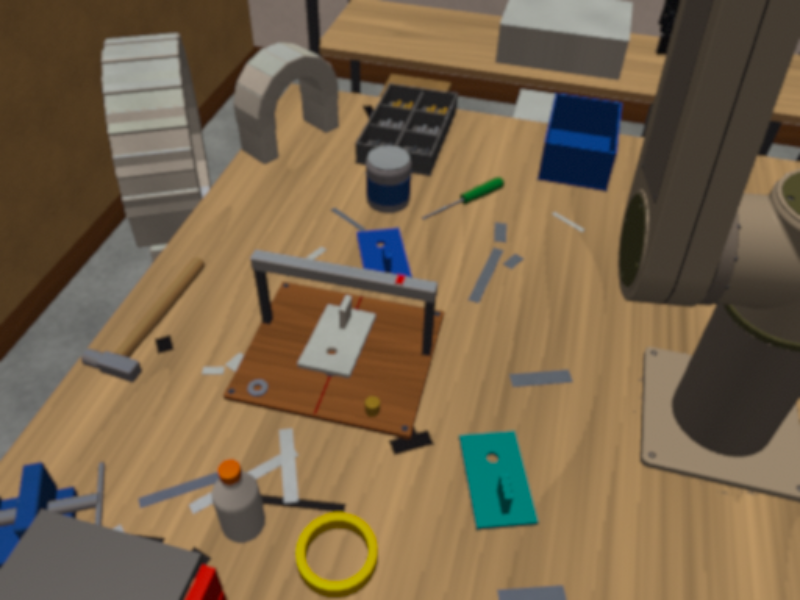

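The white plate at scene (400,363) on the jig is the target. The look-alikes are the blue one at (290,346) and the turquoise one at (495,274). Next I fit the jig line and the bracket's pose.

```bash
python3 - <<'E'
from h import *
def ray(px,s,z):
    K=np.array(s["intrinsics"]);T=np.array(s["world_from_camera"])
    d=(T[:3,:3]@np.linalg.inv(K)@np.c_[px,np.ones(len(px))].T).T
    return T[:3,3]+d*((z-T[2,3])/d[:,2])[:,None]
out=[]
for c in ["scene","side"]:
    s=snapshot(c);im=s["color"].astype(int)
    r,g,b=im[...,0],im[...,1],im[...,2]
    m=(r>90)&(g<0.42*r)&(b<0.42*r); y,x=np.nonzero(m)
    P=ray(np.c_[x,y],s,12)
    k=(abs(P[:,0]-567)<40)&(P[:,1]>-110)&(P[:,1]<165);P=P[k]
    l=cv2.fitLine(P[:,:2].astype(np.float32),cv2.DIST_HUBER,0,.01,.01).ravel()
    print(c,len(P),l.round(3),"at y=75 x=",l[2]+(75-l[3])*l[0]/l[1])
    for q in ["paint","screwdriver","glue","bush","washer"]:
        for t in pinpoint(q,s)[:1]: print(q,round(t["p"],2),W(t["xyz"],s).round())
    u=pix(np.linalg.inv(np.array(s["world_from_camera"]))[:3]@[568,20,20,1],s).astype(int)
    cr=s["color"][u[1]-60:u[1]+60,u[0]-65:u[0]+65];out.append(cv2.resize(cr,(400,370),interpolation=cv2.INTER_CUBIC))
cv2.imwrite("pics/c.png",cv2.cvtColor(np.hstack(out),cv2.COLOR_RGB2BGR))
E
```

```text
scene 24 [ 2.60000e-02 -1.00000e+00  5.64679e+02  5.51140e+01] at y=75 x= 564.16895
paint 0.66 [ 602. -364.   -4.]
screwdriver 0.78 [ 460. -394.    3.]
glue 0.79 [594. 332.  -2.]
bush 0.41 [490. 129.   6.]
washer 0.4 [658. 141.  15.]
side 45 [ 2.60000e-02 -1.00000e+00  5.64286e+02  8.97790e+01] at y=75 x= 564.6703
paint 0.7 [ 599. -372.   -2.]
screwdriver 0.58 [ 458. -393.    2.]
glue 0.87 [595. 335.  -0.]
bush 0.55 [ 459. -394.    2.]
washer 0.53 [658. 133.  15.]
```

View pics/c.png

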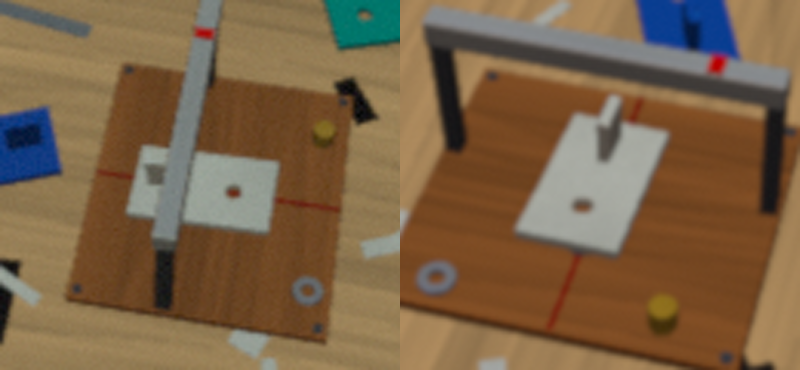

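Request:
play_rows([
  [1,[0,0,0],[0,0.02,0]],
])

```text
invalid input
```

Tilting turns are refused, so leaning the tool isn't possible. Instead I'll keep it upright on the nose side of the bar, pinch the 80 mm plate across its sides and slide it along the jig. First move: go above the nose.

Request:
play_rows([
  [1,[28.1,-26.1,0],0],
  [1,[28.1,-26.1,0],0],
  [1,[28.1,-26.1,0],0],
  [1,[28.1,-26.1,0],0],
  [1,[28.1,-26.1,0],0],
  [1,[28.1,-26.1,0],0],
  [1,[28.1,-26.1,0],0],
  [1,[28.1,-26.1,0],0],
  [1,[28.1,-26.1,0],0],
  [1,[28.1,-26.1,0],0],
])

```text
time: 2.23
tool_pos: [353.4, -262.0, 231.6]
tcp_rot: [180.0, -0.0, 13.5]
ft_force: [1.0, -0.2, -0.1]
finger_gap: 85.6
grip_force: 0.0
```

Request:
play_rows([
  [1,[28.1,-26.1,0],0],
  [1,[28.1,-26.1,0],0],
  [1,[28.1,-26.1,0],0],
  [1,[28.1,-26.1,0],0],
  [1,[28.1,-26.1,0],0],
  [1,[28.1,-26.1,0],0],
  [1,[28.1,-26.1,0],0],
  [1,[28.1,-26.1,0],0],
  [1,[28.1,-26.1,0],0],
  [1,[28.1,-26.1,0],0],
])

```text
time: 3.07
tool_pos: [565.5, 58.0, 231.4]
tcp_rot: [180.0, -0.0, 13.6]
ft_force: [0.6, -1.1, 0.0]
finger_gap: 85.0
grip_force: 0.0
```

Request:
play_rows([
  [1,[0,0,0],-0.111],
  [1,[0,0,0],-0.111],
  [1,[0,0,0],-0.111],
  [1,[0,0,0],-0.111],
  [1,[0,0,0],-0.111],
  [1,[0,0,0],-0.111],
  [1,[0,0,0],-0.111],
  [1,[0,0,0],-0.111],
  [1,[0,0,0],-0.111],
  [1,[0,0,0],-0.111],
  [1,[0,0,0],-0.111],
  [1,[0,0,0],-0.111],
])

```text
time: 4.07
tool_pos: [564.6, 56.0, 231.3]
tcp_rot: [180.0, -0.0, 90.2]
ft_force: [0.2, -0.0, 0.2]
finger_gap: 85.2
grip_force: 0.0
```

```bash
cat >> h.py <<'E'
def ray(px,s,z):
    K=np.array(s["intrinsics"]);T=np.array(s["world_from_camera"])
    d=(T[:3,:3]@np.linalg.inv(K)@np.c_[px,np.ones(len(px))].T).T
    return T[:3,3]+d*((z-T[2,3])/d[:,2])[:,None]
E
python3 - <<'E'
from h import *
t=sense();print(t["time"],t["tool_pos"].round(1),t["tcp_rot"].round(2),t["finger_gap"],t["joint_pos"].round(1))
s=snapshot("wrist");save(s,"w1.png");print(np.array(s["world_from_camera"]).round(2).tolist())
for q in ["hole","rib","tail","pin_base","lamp_bar","bracket"]:
    for r in pinpoint(q,s)[:2]: print(q,round(r["p"],2),W(r["xyz"],s).round(1),pix(r["xyz"],s))
E
```

```text
4.0667 [564.6  56.  231.3] [180.   -0.   90.2] 85.16551125553404 [ 0.5  2.4 90.6  0.  87.   0.3]
[[1.0, 0.0, 0.0, 564.65], [0.0, -0.96, -0.28, 127.35], [0.0, 0.28, -0.96, 374.0], [0.0, 0.0, 0.0, 1.0]]
hole 0.89 [570.6  49.6  22.2] [262. 172.]
hole 0.8 [ 573.3 -233.    -2. ] [262. 338.]
rib 0.9 [ 547.7 -169.1   26. ] [245. 317.]
rib 0.58 [575.6 -21.1  43.9] [266. 230.]
tail 0.7 [ 530.9 -140.4   -2.5] [235. 289.]
tail 0.63 [576.7 -49.3  10.3] [265. 239.]
pin_base 0.82 [563.8  74.5  12.8] [256. 151.]
lamp_bar 0.73 [565.4  -9.7 129.4] [258. 256.]
bracket 0.97 [ 5.628e+02 -2.066e+02  2.000e-01] [255. 325.]
bracket 0.69 [295.5 182.3   1.2] [35. 60.]
```

View pics/w1.png

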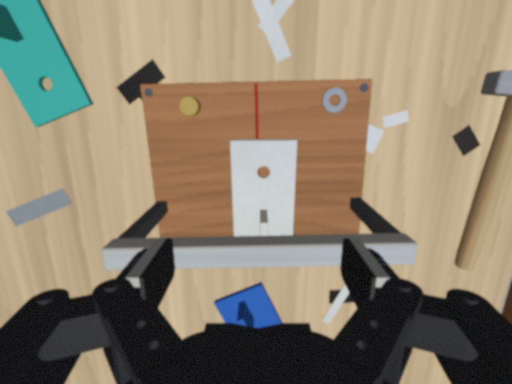

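The wrist view shows the plate nose edge from (230,141) to (297,140), the hole at (263,172), the red line at column 257 and the board's far edge from (143,84) to (371,80). I'll refine these from pixel masks.

```bash
cat >> h.py <<'E'
def meas():
    s=snapshot("wrist");im=s["color"].astype(float);r,g,b=im[...,0],im[...,1],im[...,2]
    res={}
    m=((r>90)&(g<0.5*r)&(b<0.45*r))
    return s,im
E
python3 - <<'E'
from h import *
s=snapshot("wrist");im=s["color"].astype(float);r,g,b=im[...,0],im[...,1],im[...,2]
for p in [(257,100),(257,120),(200,130),(263,172),(250,160),(263,180),(263,217)]: print(p,im[p[1],p[0]])
# white plate
w=((b>120)&(r-b<35)).astype(np.uint8); w[:135]=0;w[236:]=0;w[:,:215]=0;w[:,310:]=0
n,l,st,c=cv2.connectedComponentsWithStats(w);i=1+np.argmax(st[1:,4]);w=l==i;print(st[i])
rows=np.arange(146,228)
L=np.array([[np.nonzero(w[y])[0].min()-.5,y] for y in rows]);R=np.array([[np.nonzero(w[y])[0].max()+.5,y] for y in rows])
cols=np.arange(236,292);N=np.array([[x,np.nonzero(w[:,x])[0].min()-.5] for x in cols])
# top surface height: z(y) ~ 20 at tail .. ; slope using pin y=75 underside 22
Z=lambda P:20+np.clip(0.085*(P[:,1]+49),0,14)
def proj(px):
    z=np.full(len(px),26.)
    for _ in range(4):
        P=np.array([ray(px[k:k+1],s,z[k])[0] for k in range(len(px))]);z=Z(P)
    return P
for nm,E in [("L",L),("R",R),("N",N)]:
    P=proj(E);f=cv2.fitLine(P[:,:2].astype(np.float32),cv2.DIST_HUBER,0,.01,.01).ravel();print(nm,f.round(3),np.degrees(np.arctan2(f[1],f[0])).round(2))
hm=np.zeros_like(w);hm[160:184,252:275]=~w[160:184,252:275];y,x=np.nonzero(hm);print("hole px",x.mean(),y.mean(),len(x),proj(np.array([[x.mean(),y.mean()]])))
# red line
rl=(r>60)&(g<0.4*r);y,x=np.nonzero(rl[80:138,245:270]);x=x+245;y=y+80
P=ray(np.c_[x,y],s,12);f=cv2.fitLine(P[:,:2].astype(np.float32),cv2.DIST_HUBER,0,.01,.01).ravel();print("red",len(x),f.round(3),P[:,1].max())
# board edge rows: strongest vertical gradient
G=cv2.Sobel(cv2.cvtColor(s["color"],cv2.COLOR_RGB2GRAY).astype(np.float32),cv2.CV_32F,0,1)
xs=[x for x in range(160,360) if not(178<x<205 or 318<x<352)]
e=np.array([[x,70+np.argmin(G[70:94,x])] for x in xs]);P=ray(e,s,12)
f=cv2.fitLine(P[:,:2].astype(np.float32),cv2.DIST_HUBER,0,.01,.01).ravel();print("edge",f.round(3))
E
```

```text
(257, 100) [153.  86.  65.]
(257, 120) [149.  68.  53.]
(200, 130) [156. 115.  79.]
(263, 172) [156. 114.  79.]
(250, 160) [201. 205. 208.]
(263, 180) [203. 207. 208.]
(263, 217) [113. 110. 102.]
[ 230  139   68   97 6057]
L [ 4.00000e-03 -1.00000e+00  5.31388e+02  2.59400e+01] -89.75
R [ 1.20000e-02 -1.00000e+00  6.13344e+02  3.70900e+01] -89.29
N [1.00000e+00 1.80000e-02 5.70394e+02 9.20340e+01] 1.04
hole px 263.032967032967 171.3186813186813 91 [[572.0875914   51.66884033  28.55683522]]
red 38 [ 2.10000e-02 -1.00000e+00  5.63133e+02  1.28585e+02] 154.09617527614301
edge [1.00000e+00 2.30000e-02 5.64644e+02 1.58880e+02]
```

Request:
play_rows([
  [1,[7,3.8,0],0],
  [1,[7,3.8,0],-0.005],
  [1,[0,0,30],0],
  [1,[0,0,30],0],
  [1,[0,0,30],0],
  [1,[0,0,30],0],
  [1,[0,0,30],0],
  [1,[0,0,25],0],
  [1,[0,0,15],0],
  [1,[0,0,0],0],
  [1,[0,0,0],0],
])

```text
time: 5.38
tool_pos: [571.6, 70.6, 40.5]
tcp_rot: [-179.9, -0.0, 90.2]
ft_force: [-0.1, -0.0, -0.3]
finger_gap: 85.8
grip_force: 0.0
```

```bash
python3 - <<'E'
from h import *
t=sense();print(t["time"],t["tool_pos"].round(1),t["tcp_rot"].round(2),t["ft_force"].round(1))
s=snapshot("wrist");save(s,"w2.png")
E
```

```text
5.3833 [571.6  70.6  40.5] [-1.7987e+02 -1.0000e-02  9.0190e+01] [-0.1 -0.  -0.3]
```

View pics/w2.png

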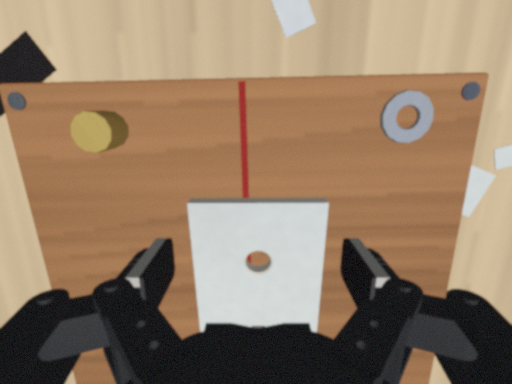

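The plate is centred between the fingers to within about 1 mm: edges at 190 and 327, fingers at 174 and 341. Going down in small steps.

Request:
play_rows([
  [1,[0,1,8],0],
  [1,[0,0,5],0],
  [1,[0,0,4],0],
  [1,[0,0,4],0],
  [1,[0,0,0],0],
])

```text
time: 5.85
tool_pos: [572.7, 70.0, 19.4]
tcp_rot: [-179.9, 0.0, 90.2]
ft_force: [0.5, 0.0, 0.1]
finger_gap: 85.3
grip_force: 0.0
```

Request:
play_rows([
  [1,[0,0,4],0],
  [1,[0,0,4],0],
  [1,[0,0,0],0],
])

```text
time: 6.1
tool_pos: [572.7, 69.9, 11.4]
tcp_rot: [-179.9, 0.0, 90.2]
ft_force: [-0.1, 0.4, -0.6]
finger_gap: 85.4
grip_force: 0.0
```

Request:
play_rows([
  [1,[0,0,3],0],
  [1,[0,0,3],0],
  [1,[0,0,0],0],
])

```text
time: 6.35
tool_pos: [572.8, 70.0, 5.6]
tcp_rot: [-179.9, 0.0, 90.2]
ft_force: [-0.0, -0.7, -1.0]
finger_gap: 85.3
grip_force: 0.0
```

Request:
play_rows([
  [0.8,[0,0,0],0],
  [0.8,[0,0,0],0],
  [0.8,[0,0,0],0],
  [0.8,[0,0,0],0],
  [0.8,[0,0,0],0],
], force=20)

```text
time: 6.77
tool_pos: [573.1, 70.0, 6.2]
tcp_rot: [-180.0, -0.0, 90.2]
ft_force: [-0.5, 0.3, -2.2]
finger_gap: 79.2
grip_force: 24.9
```

```bash
python3 - <<'E'
from h import *
t=sense();print(t["time"],t["tool_pos"].round(1),t["ft_force"].round(1),t["finger_gap"],t["grip_force"])
s=snapshot("wrist");save(s,"w3.png")
r,g,b=[s["color"][...,i].astype(int) for i in range(3)]
for q in ["hole","pin_base"]:
    for k in pinpoint(q,s)[:1]: print(q,k["p"],W(k["xyz"],s).round(1))
E
```

```text
6.7667 [573.1  70.    6.2] [-0.5  0.3 -2.2] 79.21553963241605 24.858594295510557
hole 0.98 [576.   50.9  22.8]
pin_base 0.22 [571.9  48.9  20.1]
```

View pics/w3.png

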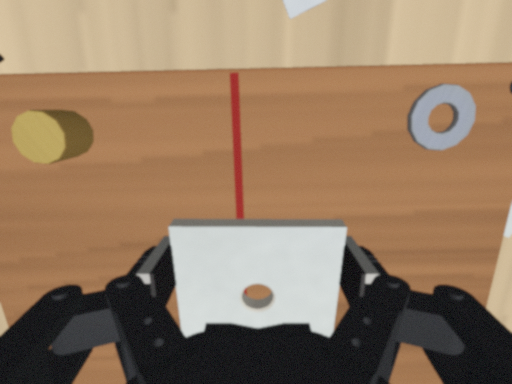

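Plate gripped at 79 mm. Shift about 8.5 mm sideways to the line, then 20 mm along it.

Request:
play_rows([
  [0.8,[2,-2,0],0],
  [0.8,[2,-2,0],-0.01],
  [0.8,[2,-2,0],-0.01],
  [0.8,[2,-2.5,0],0],
  [0.8,[3,0,0],0],
  [0.8,[3,0,0],0],
  [0.8,[3,0,0],0],
  [0.8,[2,0,0],0],
  [0.8,[0,0,0],0],
  [0.8,[0,0,0],0],
])

```text
time: 7.75
tool_pos: [564.0, 89.7, 5.8]
tcp_rot: [-180.0, -0.1, 91.3]
ft_force: [0.9, 1.6, -0.7]
finger_gap: 79.4
grip_force: 25.4
```

```bash
python3 - <<'E'
from h import *
t=sense();print(t["time"],t["tool_pos"].round(1),t["tcp_rot"].round(2),t["ft_force"].round(1),t["finger_gap"],t["grip_force"])
ims=[]
for c in ["wrist","side"]:
    s=snapshot(c)
    for q in ["hole","pin_base","tail"]:
        for k in pinpoint(q,s)[:1]: print(q,k["p"],W(k["xyz"],s).round(1))
    u=pix(np.linalg.inv(np.array(s["world_from_camera"]))[:3]@[565,70,25,1],s).astype(int)
    print(u);a,bb=(40,50) if c=="side" else (90,110)
    y0=min(max(u[1],a),383-a);ims.append(cv2.resize(s["color"][y0-a:y0+a,u[0]-bb:u[0]+bb],(400,330),interpolation=cv2.INTER_CUBIC))
cv2.imwrite("pics/w4.png",cv2.cvtColor(np.hstack(ims),cv2.COLOR_RGB2BGR))
E
```

```text
7.75 [564.   89.7   5.8] [-1.7996e+02 -5.0000e-02  9.1340e+01] [ 0.9  1.6 -0.7] 79.41591950138952 25.442411586554954
hole 0.61 [566.4  69.6  21.5]
pin_base 0.71 [564.8  72.1  11.4]
[258 294]
hole 0.79 [308.8 153.6  -0.5]
pin_base 0.75 [569.4  72.5   8.6]
tail 0.91 [268.3 248.   -2.5]
[212 232]
```

View pics/w4.png

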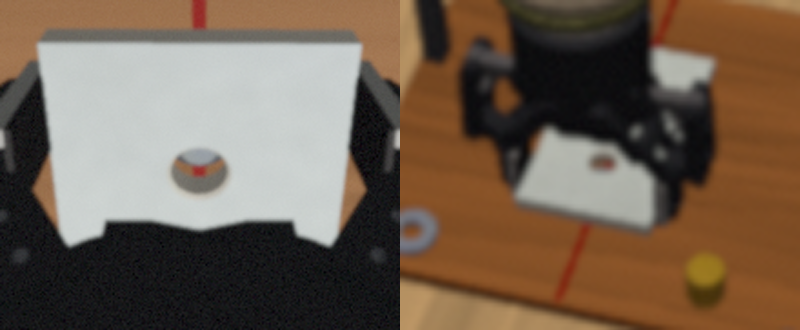

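The pin is visible in the hole: centred sideways (column 199), about 2 mm toward the nose. Move 2 mm and release.

Request:
play_rows([
  [0.8,[1,0,0],0],
  [0.8,[1.2,0,0],0],
  [0.8,[0,0,0],0],
  [0.8,[0,0,0],0],
  [1,[0,0,0],0],
  [1,[0,0,0],0],
  [1,[0,0,0],0],
  [1,[0,0,0],0],
  [1,[0,0,0],0],
])

```text
time: 8.9
tool_pos: [564.6, 91.1, 6.5]
tcp_rot: [180.0, -0.0, 91.3]
ft_force: [-0.0, -0.7, -0.1]
finger_gap: 85.4
grip_force: 0.0
```

```bash
python3 - <<'E'
from h import *
t=sense();print(t["time"],t["tool_pos"].round(1),t["tcp_rot"].round(2),t["ft_force"].round(1),t["finger_gap"],t["grip_force"])
ims=[]
for c in ["wrist","side"]:
    s=snapshot(c)
    u=pix(np.linalg.inv(np.array(s["world_from_camera"]))[:3]@[565,70,25,1],s).astype(int)
    a,bb=(40,50) if c=="side" else (90,110)
    y0=min(max(u[1],a),383-a);ims.append(cv2.resize(s["color"][y0-a:y0+a,u[0]-bb:u[0]+bb],(400,330),interpolation=cv2.INTER_CUBIC))
cv2.imwrite("pics/w5.png",cv2.cvtColor(np.hstack(ims),cv2.COLOR_RGB2BGR))
E
```

```text
8.9 [564.6  91.1   6.5] [179.98  -0.    91.32] [-0.  -0.7 -0.1] 85.35356025459394 0.0
```

View pics/w5.png

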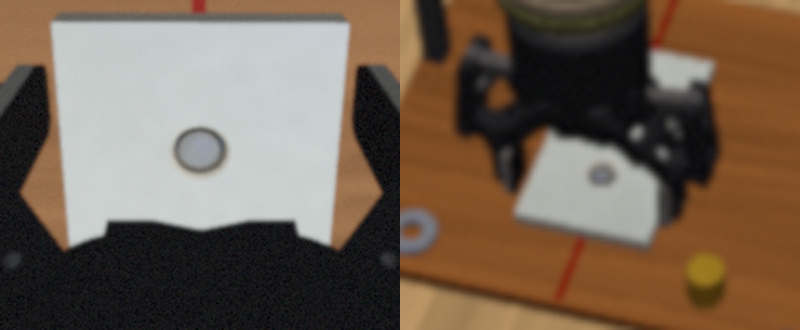

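The hole has dropped: the pin stands in it, level with the plate's top. Retreat straight up and check.

Request:
play_rows([
  [1,[0,0,-5],0],
  [1,[0,0,-10],0],
  [1,[0,0,-25],0],
  [1,[0,0,-35],0],
  [1,[0,0,-40],0],
  [1,[0,0,-40],0],
  [1,[0,0,-40],0],
  [1,[0,0,0],0],
  [1,[0,0,0],0],
  [1,[0,0,0],0],
])

```text
time: 9.83
tool_pos: [564.5, 91.1, 202.2]
tcp_rot: [179.9, -0.0, 91.3]
ft_force: [-0.2, 0.3, -0.1]
finger_gap: 85.4
grip_force: 0.0
```

```bash
python3 - <<'E'
from h import *
t=sense();print(t["time"],t["tool_pos"].round(1),t["ft_force"].round(1))
s=snapshot("wrist");save(s,"w6.png")
for q in ["hole","pin_base","tail","bush"]:
    for k in pinpoint(q,s)[:2]: print(q,round(k["p"],2),W(k["xyz"],s).round(1))
E
```

```text
9.8333 [564.5  91.1 202.2] [-0.2  0.3 -0.1]
hole 0.75 [304.6 159.5   1.6]
hole 0.58 [564.3  71.2  11.3]
pin_base 0.8 [563.3  71.2  13.7]
tail 0.71 [568.6 -32.1  12.2]
bush 0.69 [484.  127.5   9.7]
```

View pics/w6.png

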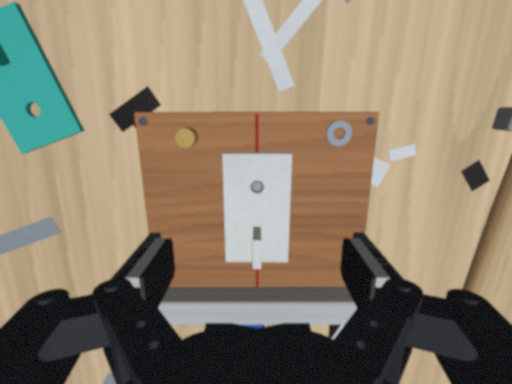

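The bracket lies flat and straight: pin in the hole at (257,187), plate along the red line, bush and washer where they were. Handing in.

```bash
python3 -c "
from bench import *
print(hand_in())"
```

```text
the job is handed in; nothing more can be done
None
```

The bracket's hole is down over the pin, and it lies flat and straight along the red line, released; I handed it in at about 10 s, with no verdict returned. The interface refused tilting turns, so instead of leaning the tool I kept it upright and slid the plate by its sides.

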